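# Ring the desk bell and hold the phone box open

### The arm

A 6-joint arm with a two-finger parallel gripper is mounted at the origin on the work surface. World frame = base frame: x ahead of the robot, y to its left, z up, the work surface at z = 0. Lengths are in m, angles in rad, forces in N, time in s.
With the tool pointing down it reaches from about 0.375 to 0.9 m from the base axis. Payload 3.1 kg.
Tool frame: the origin (TCP) lies between the finger pads, 19 mm behind the fingertips; this is the grasp point; z points along the fingers, y is the line along which they close (so a half turn about z gives the same grasp; the last joint's range is limited). The gripper opens to 87 mm and grips with 3 to 60 N. Pads are 19 mm wide; open, the fingers measure 117 mm over their backs; the gripper's body (75 mm by 190 mm) begins 51 mm behind the grasp point.
Start: joints at [-1.351, 0.527, 1.433, -0, 1.181, -0.178], TCP at [0.243, -0.576, 0.241] pointing down, gripper open.
Joint ranges: [-3.08, 3.08], [-0.75, 2.2], [0.22, 2.44], [-1.43, 4.57], [0, 2.65], [-2.85, 2.85]. Speed limits (rad/s): [2.79, 2.79, 3.14, 3.14, 3.14, 3.14].

### API

Orientations are given as a unit quaternion [x, y, z, w].
In Python, from rig import robot gives the robot as it stands. The module is installed in compiled form; this text tells all that it offers.
- The arm moves only by the tool play_rows, never from a script. Its argument "steps" is one flat list of numbers, 5 for each row, row after row: the opening, from -1 (shut) to 1 (fully open), then the shift along the tool's x, y, z as a fraction of full scale, then the turn about the tool's z as a fraction of full scale. In form: [claw, tx, ty, tz, twist, claw, tx, ty, tz, twist, ...]. A call has exactly 10 rows; each row shifts and turns the commanded pose from where the row before left it, along the tool's axes as they then stand; what a row does not reach is not made up. Full scale, the value 1, is 0.03 m for a shift and 0.1 rad for a turn. A row lasts 1/10 s, in which the tool goes at most 50 mm and 8.59 degrees, less where a joint would pass 70% of its speed; a pose out of reach is approached as far as the arm can. A call with a number of a shift or a turn outside -1 to 1 is refused whole. A call with a gripper value outside its range is refused whole. The fingers move at their own pace and stop on an object; "grip_force" is the grip in N (left out, the last holds). Time passes only in rows, so rows that do not move let the fingers close, or fill a call up. It gives the time, the measured TCP pose, the force, the opening and the grip force at its end, in the units of the state.
- robot.get_obs(): the state, without advancing time (a new reading comes with each control period).
- robot.camera(name): name is "scene" or "top"; returns a dict with "image" (400x640x3 uint8, red, green, blue), "mtx" (3x3 intrinsics, pixels), "D" ([k1, k2, p1, p2, k3] as OpenCV has them; the pictures are not rectified), "rvec" (rotation vector, rad) and "tvec" (3), from world to camera coordinates, as OpenCV has them. Camera axes: x right, y down, z forward; pixel columns grow to the right and rows downward; lengths in m; the calibration is good to about 2 mm. A picture is of the moment at which its call begins. There is no depth.
- robot.hand_in(): hands the job in; it is judged then, once.
The state is a dict: "time": time; "q": joint angles; "joint_velocities": joint speeds; "joint_torque": joint torques, N m; "position": TCP position; "tool_rot": TCP orientation; "ft_force": force on the tool from outside, world axes, zero at the start; "moment": the same for the moment, N m; "grip_width": finger opening in m; "grip_force": force on a finger pad.
Only numpy, scipy, OpenCV 4.12 (cv2) and the standard library are available. Lean on these libraries where they do the work, as an engineer would, in place of code of your own. Each camera call takes 0.05 s, during which the arm holds its last target. There are 200 camera calls.

### The job

The lesson is over and the pupils may fetch their phones: ring the desk bell by pressing its plunger fully down and letting it up again, then lift the self-closing lid of the wooden phone box by its knob and hold it open at 60 degrees, without letting it drop on the way. Finish while still holding the lid there by the knob, in the gripper; do not let go. Leave the bell and everything else on the desk where they stand.

Things in the scene. Friction and masses are not known exactly. Their poses are not given: they have to be found in the camera images.
- phone_box: Open-topped plywood box, 175 mm deep (its x) by 230 mm wide (its y), walls 95 mm high, phones on edge in slots inside. Fixed (non-slip feet). Origin: centre of its underside, on the desk. The hinge is on its -x side, towards the robot; the lid opens on the +x side, for the pupils. It stands on the left or right of the desk, turned by up to 0.25 rad either way.
- lid: Light plywood lid of the phone box, 175 x 230 x 9 mm, about 200 to 360 g; shut, its top face is 104 mm above the desk. Origin: middle of the hinge line. Its x runs from the hinge to the free edge 175 mm away, y along the hinge line, z out of its top face. A black ball knob stands on it. Its own weight shuts it whenever it is let go.
- lid_knob (a point): Centre of the black ball knob, 32 mm in diameter, on the lid's top face: 137 mm from the hinge line, midway across the width, 26 mm above the top face (35 mm out from the lid's underside), on a 14 mm stem 10 mm long. With the lid shut it is 130 mm above the desk. Axes as the lid's.
- hinge_mid (a point): Middle of the hinge line, fixed on the box: 87.5 mm from the box centre on its -x side, 95 mm above the desk. The hinge line runs along the box's y; axes as the box's.
- lid_hinge (a joint): Opening angle of the lid in rad: 0 shut, growing as the free edge rises and swings back towards the robot; 60 degrees is 1.047. The hinge stops at 1.40 (80 degrees), short of upright, so the lid always falls shut when let go. No spring, little friction.
- bell: Round steel desk bell, loose on the desk, 200 to 340 g, 84 mm in diameter, dome top 49 mm above the desk, with a plunger on its axis. Origin: centre of its underside. It stands on the other side of the desk from the phone box.
- plunger_top (a point): Top of the bell's plunger head, a steel button 18 mm in diameter, 72 mm above the desk when up. The plunger moves straight down.
- plunger (a joint): Travel of the bell plunger in m: 0 up, 0.006 fully down on its stop. A spring returns it; about 1.4 N starts it moving and 4 N brings it to its stop.
- carousel: Rotating pencil carousel, loose, black turntable base 160 mm in diameter with six grey pencil cups, near the middle of the desk; pencils reach 210 mm above the desk. Origin: centre of its underside.
- marker1: Green dry-erase marker lying on the desk, 125 mm long (its x), 18 mm thick. Origin: under its middle.
- marker2: Second green dry-erase marker, same size, towards the left side of the desk.
- marker3: Third green dry-erase marker, same size, towards the right side of the desk.
- wiper: Grey whiteboard wiper block, 55 x 110 x 32 mm, lying on its felt. Origin: centre of its underside.
- stapler: Translucent blue stapler, 38 x 145 x 55 mm. Origin: centre of its underside.
- ball_center (a point): Centre of the yellow rubber ball, 35 mm in diameter, lying loose on the desk.
Things that resemble listed ones, but are neither listed nor needed, are in the scene too. What is meant by the wiper is not red, and is the larger of those in its own colour.

How it is judged:
By the outcome, as a careful person would: the job done as asked, in the order asked, and still so for the second after the job is handed in, while the arm keeps its last pose, push and grip.
It also fails if it takes over 54 s, if anything falls off the work surface, if the arm or the gripper's body presses on something with over 40 N, if the wrist force passes 120 N, or if a joint passes its speed limit or range.

## Working session

There is one attempt and no reset: what is moved stays moved. The work goes in short steps, Python scripts to look and compute and a tool call to move; the robot and the scene stay as the last step left them, time stands still between calls to the robot, and variables do not carry over. Pictures are saved under pics/ and viewed, at most 10 in all, crops included, and the job is handed in when it is done.

Besides the shell and the picture viewer there is one more tool, called after ">>>" as a command line: name --argument value ..., lists and objects as JSON in quotes. play_rows: Moves the arm, as the interface text tells. Shift numbers are shares of 0.03 m and turn numbers shares of 0.1 rad, none past 1 either way. Its arguments: {"type":"object","properties":{"steps":{"type":"array"},"grip_force":{"type":"number"}},"required":["steps"]}

```bash
mkdir -p pics; cat > h.py <<'E'
import numpy as np,cv2
from rig import robot
def snap(n,f):
    c=robot.camera(n); cv2.imwrite(f,c["image"][:,:,::-1]); 
    np.savez(f[:-4]+".npz",**{k:np.array(v,float) for k,v in c.items() if k!="image"}); return c
def ray(f,px):
    c=np.load(f[:-4]+".npz"); R=cv2.Rodrigues(c["rvec"])[0]
    p=cv2.undistortPoints(np.array(px,float).reshape(-1,1,2),c["mtx"],c["D"])[:,0]
    d=np.c_[p,np.ones(len(p))]@R; o=-R.T@c["tvec"].ravel(); return o,d
def at(f,px,z):
    o,d=ray(f,px); return o+d*((z-o[2])/d[:,2])[:,None]
def proj(f,P):
    c=np.load(f[:-4]+".npz"); return cv2.projectPoints(np.array(P,float).reshape(-1,1,3),c["rvec"],c["tvec"],c["mtx"],c["D"])[0][:,0]
E
python3 - <<'E'
from h import *
snap("top","pics/t0.png");snap("scene","pics/s0.png");print(robot.get_obs())
E
```

```text
{'time': 0.1, 'q': array([-1.35051829e+00,  5.28378041e-01,  1.43378753e+00,  1.04200339e-05,
        1.18140661e+00, -1.78543954e-01]), 'joint_velocities': array([ 0.00152773, -0.00144878, -0.00301671,  0.00044649, -0.00037414,
        0.001145  ]), 'joint_torque': array([-1.11921811e-04, -4.40983987e+01, -1.77151215e+01,  6.34029577e-02,
        5.33974310e-02, -4.71243345e-05]), 'position': array([ 0.24257223, -0.57532073,  0.24036224]), 'tool_rot': array([ 9.80183338e-01,  1.98089993e-01, -1.58349386e-05, -9.89648159e-04]), 'ft_force': array([0.65746547, 0.57794099, 0.26828828]), 'moment': array([-9.03903286e-06, -6.23641913e-02,  9.46968714e-05]), 'grip_force': 0.0, 'grip_width': 0.08703790589365422}
```

View pics/t0.png

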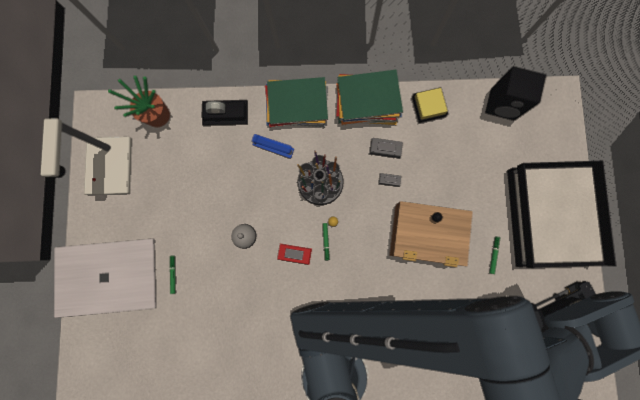

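View pics/s0.png

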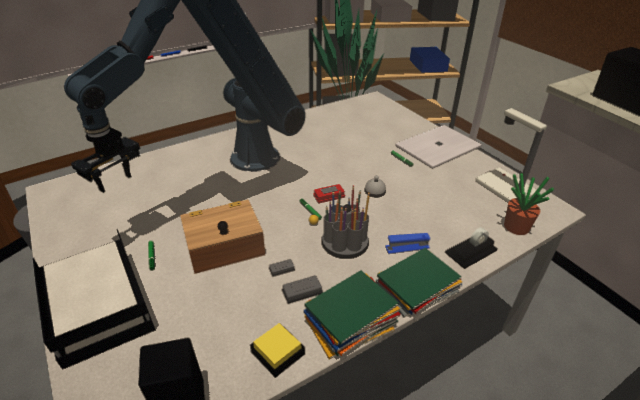

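The top view shows the bell at about (243,236). It is the only dome, so there's nothing to confuse it with. The box is at about (432,234), with its knob at (437,217) and brass hinges at the bottom, on the robot side. I'll enlarge both.

```bash
python3 - <<'E'
import cv2,numpy as np
t=cv2.imread("pics/t0.png");s=cv2.imread("pics/s0.png")
f=lambda im,x,y,w,h,k:cv2.resize(im[y:y+h,x:x+w],None,fx=k,fy=k,interpolation=cv2.INTER_CUBIC)
a=f(t,385,195,100,75,4);b=f(t,220,210,50,50,6)
c=f(s,175,195,100,75,4);d=f(s,355,165,50,50,6)
cv2.imwrite("pics/c0.png",np.vstack([np.hstack([a,b]),np.hstack([c,d])]))
E
```

```text
(no output)
```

View pics/c0.png

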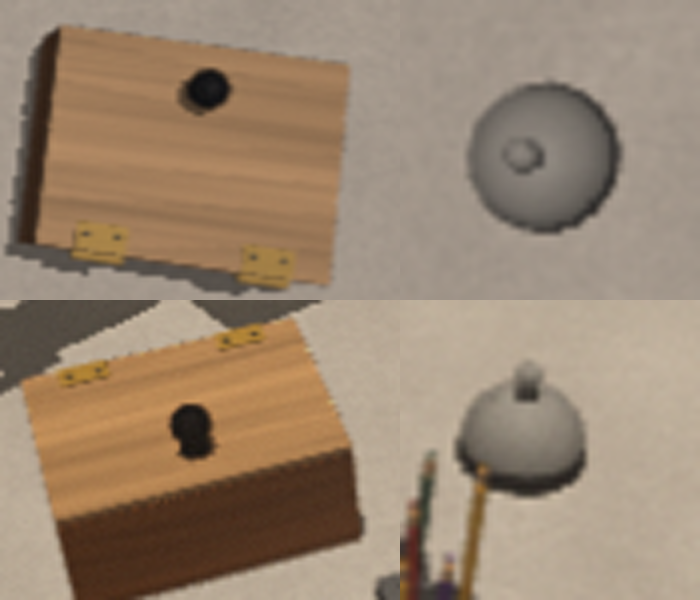

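```bash
python3 - <<'E'
from h import *
np.set_printoptions(precision=4,suppress=True)
u=lambda x,y,ox,oy,k:(ox+(x+.5)/k-.5,oy+(y+.5)/k-.5)
T="pics/t0.png";S="pics/s0.png"
C=at(T,[u(x,y,385,195,4) for x,y in [(60,26),(349,64),(329,286),(35,243)]],.104);print(C)
print("sides",[np.linalg.norm(C[i]-C[i-3]) for i in range(4)], "centre",C.mean(0))
e=(C[0]-C[3])+(C[1]-C[2]);yw=np.arctan2(e[1],e[0]);f=(C[0]-C[1])+(C[3]-C[2]);print("yaw",yw,np.arctan2(-f[0],f[1]))
def tri(a,b):
    o1,d1=ray(T,[a]);o2,d2=ray(S,[b]);A=np.c_[d1[0],-d2[0]];k=np.linalg.lstsq(A,o2-o1,rcond=None)[0]
    p,q=o1+k[0]*d1[0],o2+k[1]*d2[0];return (p+q)/2,np.linalg.norm(p-q)
kt=u(208,90,385,195,4);ks=u(190,120,175,195,4)
print("knob",at(T,[kt],.130),at(S,[ks],.130),tri(kt,ks))
pt=u(122,154,220,210,6);ps=u(129,71,355,165,6)
print("plunger",at(T,[pt],.069),at(S,[ps],.07),tri(pt,ps))
print("bell base",at(T,[u(145,157,220,210,6)],.008))
h=C.mean(0)-.0875*np.r_[np.cos(yw),np.sin(yw),0];print("hinge",h, "knob pred",h+.137*np.r_[np.cos(yw),np.sin(yw),0])
E
```

```text
[[ 0.5561 -0.2233  0.104 ]
 [ 0.5194 -0.4496  0.104 ]
 [ 0.3471 -0.421   0.104 ]
 [ 0.386  -0.1949  0.104 ]]
sides [np.float64(0.2292885298908469), np.float64(0.17469800247804637), np.float64(0.22943432195372068), np.float64(0.172400952823516)] centre [ 0.4522 -0.3222  0.104 ]
yaw -0.16465042288193873 -0.16564237362501133
knob [[ 0.5001 -0.3305  0.13  ]] [[ 0.4934 -0.3284  0.13  ]] (array([ 0.4995, -0.3296,  0.135 ]), np.float64(0.0010223345254823032))
plunger [[0.4635 0.2931 0.069 ]] [[0.4637 0.295  0.07  ]] (array([0.464 , 0.2936, 0.0705]), np.float64(0.0018601192065252367))
bell base [[0.464  0.2934 0.008 ]]
hinge [ 0.3659 -0.3079  0.104 ] knob pred [ 0.501  -0.3303  0.104 ]
```

Measurements agree with the given sizes: the lid comes out at 0.229 x 0.174 m and the knob matches its predicted position.
- **Bell:** (0.464, 0.2935)
- **Knob:** (0.5005, -0.330, 0.130)
- **Box yaw:** -0.165

I'll align the tool's x with the box, close the gripper, and go to the bell above pencil height.

>>> play_rows --grip_force 20 --steps '[-1,0,0,-0.5,0.94,-1,0,0,-0.5,0.94,-1,0,0,-0.5,0.94,-1,0,0,-0.5,0.94,-1,0,0,0,0.94,-1,0,0,0,0.94,-1,0.27,-0.95,0,0,-1,0.27,-0.95,0,0,-1,0.27,-0.95,0,0,-1,0.27,-0.95,0,0]'

```text
time: 1.1
position: [0.2936, -0.4674, 0.3007]
tool_rot: [0.997, -0.083, -0.0, -0.001]
ft_force: [-0.2, 0.3, -0.1]
grip_width: 0.0148
grip_force: 0.0
```

>>> play_rows --steps '[-1,0.27,-0.95,0,0,-1,0.27,-0.95,0,0,-1,0.27,-0.95,0,0,-1,0.27,-0.95,0,0,-1,0.27,-0.95,0,0,-1,0.27,-0.95,0,0,-1,0.27,-0.95,0,0,-1,0.27,-0.95,0,0,-1,0.27,-0.95,0,0,-1,0.27,-0.95,0,0]'

```text
time: 2.1
position: [0.4203, -0.1997, 0.301]
tool_rot: [0.997, -0.083, -0.0, -0.0]
ft_force: [0.5, 0.3, -0.1]
grip_width: 0.0005
grip_force: 0.0
```

```bash
cat >> h.py <<'E'
from scipy.spatial.transform import Rotation as Ro
def togo(p):
    o=robot.get_obs();R=Ro.from_quat(o["tool_rot"]).as_matrix();x=R[:,0]
    print("t",round(o["time"],2),"pos",o["position"].round(4),"psi",round(np.arctan2(x[1],x[0]),4),"F",o["ft_force"].round(2),"w",round(o["grip_width"],4),"gf",round(o["grip_force"],1))
    print("tool shift in full scales",(R.T@(np.array(p)-o["position"])/.03).round(3))
E
python3 -c "
from h import *
togo([.464,.2935,.16])"
```

```text
t 2.1 pos [ 0.4203 -0.1997  0.301 ] psi -0.1653 F [ 0.47  0.31 -0.1 ] w 0.0005 gf 0.0
tool shift in full scales [ -1.266 -16.452   4.707]
```

>>> play_rows --steps '[-1,-0.07,-0.914,0,0,-1,-0.07,-0.914,0,0,-1,-0.07,-0.914,0,0,-1,-0.07,-0.914,0,0,-1,-0.07,-0.914,0,0,-1,-0.07,-0.914,0,0,-1,-0.07,-0.914,0,0,-1,-0.07,-0.914,0,0,-1,-0.07,-0.914,0,0,-1,-0.07,-0.914,0,0]'

```text
time: 3.1
position: [0.4442, 0.0741, 0.301]
tool_rot: [0.997, -0.082, -0.0, -0.0]
ft_force: [-0.7, -0.1, -0.4]
grip_width: 0.0005
grip_force: 0.0
```

>>> play_rows --steps '[-1,-0.07,-0.914,0,0,-1,-0.07,-0.914,0,0,-1,-0.07,-0.914,0,0,-1,-0.07,-0.914,0,0,-1,-0.07,-0.914,0.5,0,-1,-0.07,-0.914,0.7,0,-1,-0.07,-0.914,0.8,0,-1,-0.07,-0.914,0.9,0,-1,0,0,0.9,0,-1,0,0,0.9,0]'

```text
time: 4.1
position: [0.4636, 0.293, 0.1588]
tool_rot: [0.997, -0.082, -0.0, 0.0]
ft_force: [-0.2, -0.5, -0.1]
grip_width: 0.0008
grip_force: 0.0
```

```bash
python3 -c "
from h import *
togo([.464,.2935,.1])"
```

```text
t 4.1 pos [0.4636 0.293  0.1588] psi -0.1633 F [-0.2  -0.46 -0.07] w 0.0008 gf 0.0
tool shift in full scales [ 0.011 -0.02   1.96 ]
```

>>> play_rows --steps '[-1,0,0,0.7,0,-1,0,0,0.7,0,-1,0,0,0.5,0,-1,0,0,0.2,0,-1,0,0,0.15,0,-1,0,0,0.1,0,-1,0,0,0.1,0,-1,0,0,0,0,-1,0,0,0,0,-1,0,0,0,0]'

```text
time: 5.1
position: [0.4642, 0.2921, 0.0873]
tool_rot: [0.997, -0.082, 0.0, -0.0]
ft_force: [-1.2, -1.1, 3.4]
grip_width: 0.0001
grip_force: 1.4
```

```bash
python3 -c "
from h import *
togo([.464,.2935,.083])
snap('scene','pics/s1.png')
im=cv2.imread('pics/s1.png')[130:230,310:440];cv2.imwrite('pics/c1.png',cv2.resize(im,None,fx=4,fy=4,interpolation=cv2.INTER_CUBIC))"
```

```text
t 5.1 pos [0.4642 0.2921 0.0873] psi -0.1652 F [-1.18 -1.07  3.44] w 0.0001 gf 1.4
tool shift in full scales [-0.013 -0.045  0.143]
```

View pics/c1.png

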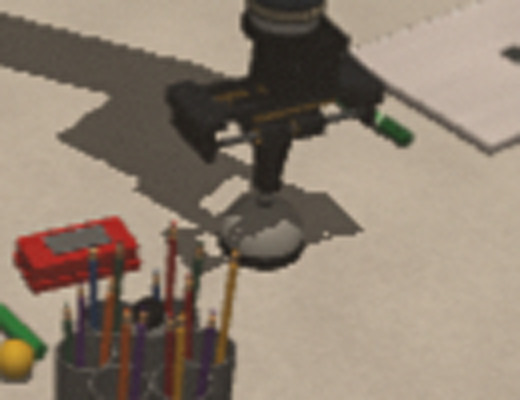

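The crop shows the closed fingertips on the plunger at crop (268,195), with the force rising. I'll press on to the stop.

>>> play_rows --steps '[-1,0,0,0.05,0,-1,0,0,0.05,0,-1,0,0,0.05,0,-1,0,0,0,0,-1,0,0,0,0,-1,0,0,0,0,-1,0,0,0,0,-1,0,0,0,0,-1,0,0,0,0,-1,0,0,0,0]'

```text
time: 6.15
position: [0.4642, 0.2921, 0.0842]
tool_rot: [0.997, -0.082, 0.0, -0.0]
ft_force: [-4.1, -2.6, 17.4]
grip_width: 0.0005
grip_force: 8.4
```

17 N at z = 0.084 means the plunger is on its stop. Now I'll release, rise and travel back.

>>> play_rows --steps '[-1,0,0,-0.1,0,-1,0,0,-0.2,0,-1,0,0,-0.4,0,-1,0,0,-0.8,0,-1,0,0,-1,0,-1,0,0,-1,0,-1,0,0,-1,0,-1,0,0,-1,0,-1,0,0,-1,0,-1,0,0,-0.7,0]'

```text
time: 7.15
position: [0.4648, 0.2924, 0.301]
tool_rot: [0.997, -0.083, 0.002, -0.001]
ft_force: [-0.7, -0.1, 0.2]
grip_width: 0.0006
grip_force: 0.0
```

```bash
python3 -c "
from h import *
togo([.43,-.2,.3])
snap('top','pics/t1.png');snap('scene','pics/s1b.png')
a,b=cv2.imread('pics/t0.png').astype(int),cv2.imread('pics/s1b.png')
c=cv2.imread('pics/t1.png')
im=np.hstack([b[150:230,330:420],c[200:280,200:290]]);cv2.imwrite('pics/c2.png',cv2.resize(im,None,fx=4,fy=4,interpolation=cv2.INTER_CUBIC))"
```

```text
t 7.15 pos [0.4648 0.2924 0.301 ] psi -0.1652 F [-0.73 -0.1   0.19] w 0.0006 gf 0.0
tool shift in full scales [1.555e+00 1.638e+01 5.000e-03]
```

View pics/c2.png

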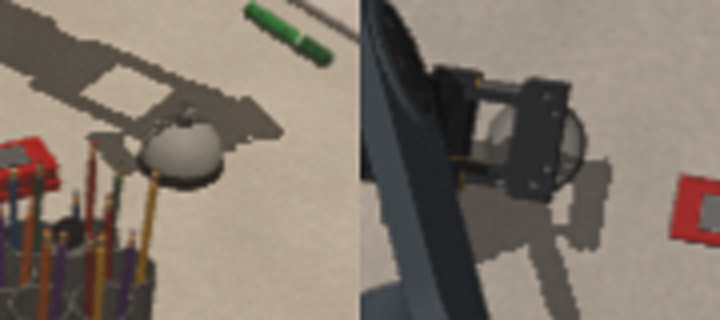

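The bell stands in place at scene (376,187) with the plunger back up. Next I'll travel to the knob, opening the gripper on the way.

>>> play_rows --steps '[-1,0.09,0.91,0,0,-1,0.09,0.91,0,0,-1,0.09,0.91,0,0,-1,0.09,0.91,0,0,-1,0.09,0.91,0,0,-1,0.09,0.91,0,0,-1,0.09,0.91,0,0,-1,0.09,0.91,0,0,-1,0.09,0.91,0,0,-1,0.09,0.91,0,0]'

```text
time: 8.25
position: [0.445, 0.0174, 0.2973]
tool_rot: [0.997, -0.083, -0.001, -0.0]
ft_force: [1.6, 0.2, 0.7]
grip_width: 0.0002
grip_force: 0.0
```

>>> play_rows --steps '[1,0.09,0.91,0,0,1,0.09,0.91,0,0,1,0.09,0.91,0,0,1,0.09,0.91,0,0,1,0.09,0.91,0,0,1,0.09,0.91,0,0,1,0.09,0.91,0,0,1,0.09,0.91,0,0,1,0,0,0,0,1,0,0,0,0]'

```text
time: 9.25
position: [0.4306, -0.2004, 0.2973]
tool_rot: [0.997, -0.083, -0.001, -0.001]
ft_force: [0.4, 0.1, 0.3]
grip_width: 0.0728
grip_force: 0.0
```

```bash
python3 -c "
from h import *
togo([.5005,-.33,.21])"
```

```text
t 9.25 pos [ 0.4306 -0.2004  0.2973] psi -0.1668 F [0.44 0.14 0.34] w 0.0728 gf 0.0
tool shift in full scales [3.021 3.877 2.896]
```

>>> play_rows --steps '[1,0.6,0.78,0.58,0,1,0.6,0.78,0.58,0,1,0.6,0.78,0.58,0,1,0.6,0.78,0.58,0,1,0.6,0.76,0.58,0,1,0,0,0,0,1,0,0,0,0,1,0,0,0,0,1,0,0,0,0,1,0,0,0,0]'

```text
time: 10.25
position: [0.5008, -0.3294, 0.2122]
tool_rot: [0.997, -0.082, 0.0, 0.0]
ft_force: [-0.3, -0.1, 0.6]
grip_width: 0.087
grip_force: 0.0
```

```bash
python3 -c "
from h import *
togo([.5005,-.33,.131])"
```

```text
t 10.25 pos [ 0.5008 -0.3294  0.2122] psi -0.1644 F [-0.3  -0.11  0.6 ] w 0.087 gf 0.0
tool shift in full scales [-0.01   0.02   2.706]
```

>>> play_rows --steps '[1,0,0.02,0.6,0,1,0,0,0.6,0,1,0,0,0.6,0,1,0,0,0.5,0,1,0,0,0.3,0,1,0,0,0.1,0,1,0,0,0,0,1,0,0,0,0,1,0,0,0,0,1,0,0,0,0]'

```text
time: 11.25
position: [0.501, -0.3312, 0.1309]
tool_rot: [0.997, -0.083, 0.001, 0.0]
ft_force: [-0.7, 0.5, 0.1]
grip_width: 0.0871
grip_force: 0.0
```

```bash
python3 -c "
from h import *
togo([.5005,-.33,.13])
snap('scene','pics/s2.png');snap('top','pics/t2.png')
b=cv2.imread('pics/s2.png');c=cv2.imread('pics/t2.png')
im=np.hstack([b[170:270,170:270],c[180:280,385:485]]);cv2.imwrite('pics/c3.png',cv2.resize(im,None,fx=4,fy=4,interpolation=cv2.INTER_CUBIC))"
```

```text
t 11.25 pos [ 0.501  -0.3312  0.1309] psi -0.1652 F [-0.67  0.47  0.13] w 0.0871 gf 0.0
tool shift in full scales [-0.023 -0.035  0.031]
```

View pics/c3.png

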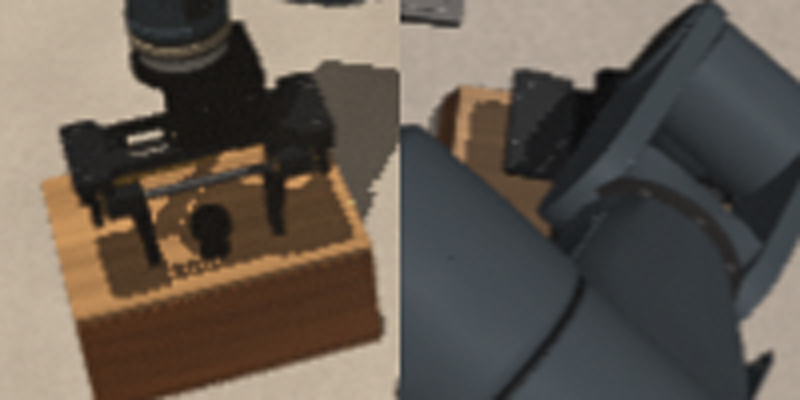

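The knob, at crop (210,228), sits between the open fingers at (150,235) and (275,210). Closing now.

>>> play_rows --grip_force 25 --steps '[-1,0,0,0,0,-1,0,0,0,0,-1,0,0,0,0,-1,0,0,0,0,-1,0,0,0,0,-1,0,0,0,0,-1,0,0,0,0,-1,0,0,0,0,-1,0,0,0,0,-1,0,0,0,0]'

```text
time: 12.35
position: [0.5006, -0.332, 0.1302]
tool_rot: [0.997, -0.082, 0.0, 0.001]
ft_force: [-2.3, -4.2, -1.4]
grip_width: 0.0306
grip_force: 25.0
```

```bash
python3 -c "
from h import *
togo([.5005,-.33,.13])
a=np.radians(np.linspace(0,60,21));x=.137*np.cos(a)-.035*np.sin(a);z=.137*np.sin(a)+.035*np.cos(a)
print(np.c_[np.degrees(a[1:]),np.diff(x)/.03,-np.diff(z)/.03].round(3).tolist())"
```

```text
t 12.35 pos [ 0.5006 -0.332   0.1302] psi -0.1651 F [-2.34 -4.24 -1.41] w 0.0306 gf 25.0
tool shift in full scales [-0.014 -0.065  0.008]
[[3.0, -0.067, -0.237], [6.0, -0.08, -0.234], [9.0, -0.092, -0.229], [12.0, -0.104, -0.224], [15.0, -0.115, -0.218], [18.0, -0.126, -0.212], [21.0, -0.137, -0.205], [24.0, -0.148, -0.198], [27.0, -0.158, -0.189], [30.0, -0.168, -0.181], [33.0, -0.177, -0.172], [36.0, -0.186, -0.162], [39.0, -0.194, -0.152], [42.0, -0.202, -0.142], [45.0, -0.209, -0.131], [48.0, -0.215, -0.12], [51.0, -0.221, -0.109], [54.0, -0.227, -0.097], [57.0, -0.232, -0.085], [60.0, -0.236, -0.073]]
```

The grip is on the knob. I'll lift along the arc.

>>> play_rows --steps '[-1,-0.067,0.03,-0.237,0,-1,-0.08,0,-0.234,0,-1,-0.092,0,-0.229,0,-1,-0.104,0,-0.224,0,-1,-0.115,0,-0.218,0,-1,0,0,0,0,-1,0,0,0,0,-1,0,0,0,0,-1,0,0,0,0,-1,0,0,0,0]'

```text
time: 13.35
position: [0.4872, -0.3297, 0.1643]
tool_rot: [0.997, -0.082, 0.0, 0.0]
ft_force: [-1.1, -4.2, -3.2]
grip_width: 0.0304
grip_force: 25.0
```

```bash
cat >> h.py <<'E'
def lid(h=(.366,-.308,.095),yaw=-.165):
    p=robot.get_obs()["position"]-np.array(h);x=p[0]*np.cos(yaw)+p[1]*np.sin(yaw);y=-p[0]*np.sin(yaw)+p[1]*np.cos(yaw)
    print("lid deg",np.degrees(np.arctan2(p[2],x)-np.arctan2(.035,.137)).round(2),"r",np.hypot(x,p[2]).round(4),"(.1414) side",y.round(4))
E
python3 -c "
from h import *
lid();togo([.4035,-.3143,.2312])"
```

```text
lid deg 15.05 r 0.1413 (.1414) side -0.0015
t 13.35 pos [ 0.4872 -0.3297  0.1643] psi -0.1651 F [-1.14 -4.25 -3.23] w 0.0304 gf 25.0
tool shift in full scales [-2.836 -0.047 -2.23 ]
```

>>> play_rows --steps '[-1,-0.126,0.03,-0.212,0,-1,-0.137,0,-0.205,0,-1,-0.148,0,-0.198,0,-1,-0.158,0,-0.189,0,-1,-0.168,0,-0.181,0,-1,-0.177,0,-0.172,0,-1,-0.186,0,-0.162,0,-1,0,0,0,0,-1,0,0,0,0,-1,0,0,0,0]'

```text
time: 14.35
position: [0.4546, -0.3243, 0.2039]
tool_rot: [0.997, -0.083, 0.0, -0.001]
ft_force: [2.3, 2.8, -1.3]
grip_width: 0.0307
grip_force: 25.0
```

```bash
python3 -c "
from h import *
lid();togo([.4035,-.3143,.2312])
snap('scene','pics/s3.png')
b=cv2.imread('pics/s3.png')[140:280,150:300];cv2.imwrite('pics/c4.png',cv2.resize(b,None,fx=4,fy=4,interpolation=cv2.INTER_CUBIC))"
```

```text
lid deg 36.09 r 0.1413 (.1414) side -0.0015
t 14.35 pos [ 0.4546 -0.3243  0.2039] psi -0.1655 F [ 2.34  2.78 -1.31] w 0.0307 gf 25.0
tool shift in full scales [-1.733 -0.049 -0.909]
```

View pics/c4.png

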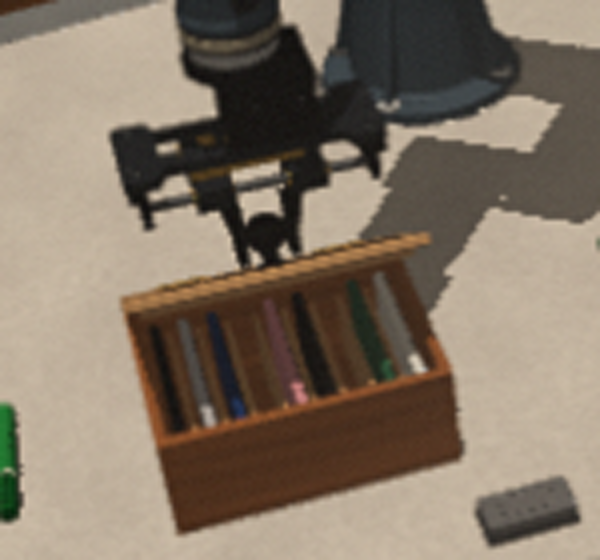

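The lid is open about 36° with the knob between the fingers at crop (268,233). I'll continue to 60°.

>>> play_rows --steps '[-1,-0.194,0,-0.152,0,-1,-0.202,0,-0.142,0,-1,-0.209,0,-0.131,0,-1,-0.215,0,-0.12,0,-1,-0.221,0,-0.109,0,-1,-0.227,0,-0.097,0,-1,-0.232,0,-0.085,0,-1,-0.236,0,-0.073,0,-1,0,0,0,0,-1,0,0,0,0]'

```text
time: 15.4
position: [0.4024, -0.3155, 0.2316]
tool_rot: [0.997, -0.083, -0.0, -0.001]
ft_force: [2.2, 5.0, 0.7]
grip_width: 0.0305
grip_force: 25.0
```

```bash
python3 -c "
from h import *
lid();togo([.4035,-.3143,.2312])
snap('scene','pics/s4.png')
b=cv2.imread('pics/s4.png')[130:270,150:300];cv2.imwrite('pics/c5.png',cv2.resize(b,None,fx=4,fy=4,interpolation=cv2.INTER_CUBIC))
def pt(x,y,a,yaw=-.165):
    a=np.radians(a);X=x*np.cos(a)-0*np.sin(a);Z=x*np.sin(a)
    return [.366+X*np.cos(yaw)-y*np.sin(yaw),-.308+X*np.sin(yaw)+y*np.cos(yaw),.095+Z]
for a in (57,60,63): print(a,((proj('pics/s4.png',[pt(.175,.115,a),pt(.175,-.115,a)])-[150,130])*4+1.5).round(1).tolist())"
```

```text
lid deg 60.47 r 0.1415 (.1414) side -0.0014
t 15.4 pos [ 0.4024 -0.3155  0.2316] psi -0.1659 F [2.22 4.98 0.65] w 0.0305 gf 25.0
tool shift in full scales [ 0.031 -0.044  0.012]
57 [[410.1, 204.5], [102.5, 272.8]]
60 [[406.8, 193.8], [99.8, 261.5]]
63 [[403.5, 183.5], [97.1, 250.5]]
```

View pics/c5.png

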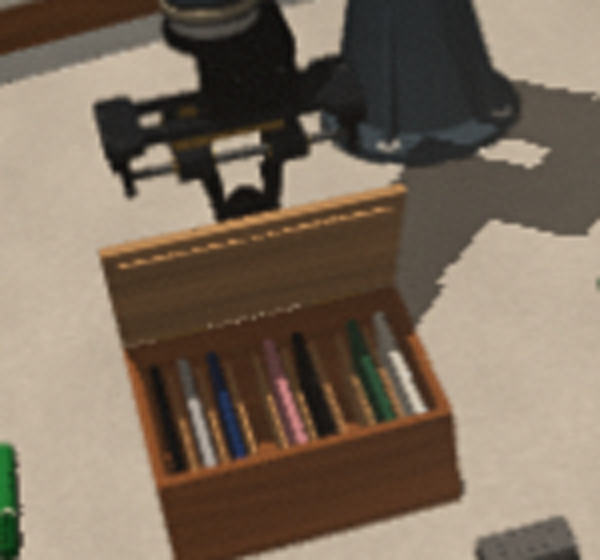

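The lid is open at about 60°: its underside edge at crop (406,194)–(101,261) matches the 60° projection, and the knob is still gripped. Handing in.

```bash
python3 -c "
from rig import robot
print(robot.hand_in())"
```

```text
the job is handed in; nothing more can be done
None
```

I pressed the bell to its stop (17 N) and let it up, then lifted the lid and handed in with it held at about 60° (60.5° from the arm's pose) by the knob at 25 N, at about 15 s; the judge gave no verdict.

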